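# Index the cartridge stand to its next hole

## Task

The blue cartridge is clamped on a small index stand whose sprung pin sits in the long loading slot of the steel protractor plate. Pull the pin's knob up, swing the arm anticlockwise (seen from above) to the next hole, the first square one after the slot, and let the pin go fully home in it. Feel for the hole gently: never force the pin hard against the plate, and leave the other things on the board where they are.

Things in the scene. Friction and masses are not known exactly. Their poses are not given: they have to be found in the camera images.
- stand: Fixed index stand: round dark cast base 280 mm across, 16 mm thick. Origin: centre of its underside on the table, on the upright pivot axis, z up. Its own -x direction is where the arm points when swing reads 0. On it lies the steel protractor plate, a ring sector 75 to 137 mm from the pivot, 10 mm thick, top 26 mm above the table.
- pivot (a point): Point on the pivot axis 30 mm above the table. Plate openings, on a 110 mm radius about it, anticlockwise from above: loading slot 54 mm long; next hole, 10.2 mm along the arc by 12 mm radially, centred 0.80 rad after the slot's centre; last hole alike, 0.42 rad further. The plate is clamped by hand: the slot's centre lies at swing = -0.16 to +0.16, unmeasured but visible.
- swing (a joint): Angle (rad) of the swinging arm about the pivot, positive anticlockwise from above, range -0.5 to 1.5. The arm is an aluminium bar 26 mm wide, top 41 mm above the table, from a hub with the clamped blue cartridge (48 mm across, top 107 mm above the table, turns with it) out to the plunger. 1 to 3 N at the knob moves it; it stays where left.
- plunger (a joint): How far the plunger is pulled up (m): 0 fully home, 0.014 at its upper stop. Home, the pin reaches 8 mm into the plate; above 0.009 it is clear; resting on the plate's top it reads about 0.008. A spring pushes it down with 5 N at home, 7 N at full pull.
- knob (a point): Middle of the black plunger knob, an upright cylinder 22 mm in diameter, 32 mm tall, at the arm's outer end, 110 mm from the pivot; 78 mm above the table when home, it rises with the plunger. Below it a dark steel boss 24 mm across, top 56 mm above the table. It does not turn on the arm: a hand gripping it must turn with the arm.
- pin: The steel index pin under the knob, 8 mm in diameter, flat foot, moving with the knob. Origin: centre of its foot, 60 mm below the knob's middle. Let down with swing between 0.46 and 0.54 it always lands on the plain plate between slot and next hole; pushed along it from there it drops into the hole by its spring.
- tray: Loose bystander: white ABS tray with a spring latch, 170 x 120 x 35 mm; origin under its centre.
- driver: Loose bystander: short aluminium torque screwdriver, 150 mm long, lying; origin under it.
- jar: Loose bystander: amber glass jar with a black twist cap, 60 mm across, 85 mm tall; origin under its centre.
- square: Loose bystander: steel try square lying flat, stock 110 mm, blade 160 mm; origin under the stock.
- eraser: Loose bystander: white eraser 55 x 24 x 14 mm; origin under its centre.
- spare: Loose bystander: a spare blue cartridge body, 38 mm across, 68 mm tall, standing; origin under its centre.
- weight: Loose bystander: brass paperweight 60 x 40 x 30 mm; origin under its centre.

How it is judged (in metres and radians):
On the way, in this order (a step that is already met when the one before it is completed fails the run):
1. the pin is pulled up clear of the loading slot (value of joint plunger above 0.0085 m and value of joint swing below 0.43 rad), for 0.1 s.
2. the arm is swung anticlockwise out of the slot (value of joint swing above 0.45 rad), for 0.1 s.
At the end, for the whole second after the job is handed in: The arm stands still at the next hole after the slot (swing between 0.59 and 1.01 rad, where that hole is the only opening) with the pin fully home in it (plunger below 2.5 mm) (value of joint plunger below 0.0025 m and value of joint swing between 0.59 and 1.01 rad and velocity of joint swing between -0.05 and 0.05 rad/s); the robot touches nothing.
It fails at once if the pin is forced against the plate with more than 30 N (contact force between pin and anything else above 30 N).
It fails at once if another thing on the board is moved more than 20 mm (distance of any of tray, driver, jar, square, eraser, spare, weight from where it was at the start of the episode above 0.02 m).
It also fails if it takes over 54 s, if anything falls off the work surface, if the arm or the gripper's body presses on something with over 40 N, if the wrist force passes 120 N, or if a joint passes its speed limit or range.

## Robot

A 7-joint arm with a two-finger parallel gripper is mounted at the origin on the work surface. World frame = base frame: x ahead of the robot, y to its left, z up, the work surface at z = 0. Lengths are in mm, angles in degrees, forces in N, time in s.
With the tool pointing down it reaches from about 400 to 750 mm from the base axis. Payload 19.5 kg.
Tool frame: the origin (TCP) lies at the very end of the fingers, on their centre line; the grasp point (between the pads) lies 19 mm behind it; z points along the fingers, y is the line along which they close (so a half turn about z gives the same grasp; the last joint's range is limited). The gripper opens to 85 mm and grips with 20 to 120 N. Pads are 22 mm wide; open, the fingers measure 114 mm over their backs; the gripper's body (76 mm by 85 mm) begins 54 mm behind the grasp point. The pads swing forward as they close: fully open they stand 13 mm farther back than shut.
Start: joints at [-78.822, 40.479, -1.581, 85.061, 1.261, 54.483, -4.326], TCP at [134.88, 558.93, 231.268] pointing down, gripper open.
Joint ranges: [-155.06, 155.06], [-18.47, 123.98], [-90, 86.84], [0, 140.48], [-83.41, 263.41], [0, 116], [-161.91, 161.91]. Speed limits (degrees/s): [108.29, 108.29, 147.25, 147.25, 172.46, 172.46, 172.46].

## Interface

Orientations are given as a 3x3 rotation matrix whose columns are the frame's x, y, z axes.
In Python, from rig import bot gives the robot as it stands. The module is installed in compiled form; this text tells all that it offers.
- The arm moves only by the shell command python3 -m pendant 'ROWS' [OPENING] [FORCE]. ROWS is JSON, a list of rows, each an object with "dp": the shift along the tool's x, y, z in mm, a list of three; "yaw": the turn about the tool's z in degrees. In form: [{"dp": [x, y, z], "yaw": yaw}, ...]. A call has 1 to 5 rows; each row shifts and turns the commanded pose from where the row before left it, along the tool's axes as they then stand; what a row does not reach is not made up. A row lasts 1/12 s, in which the tool goes at most 41.7 mm and 7.16 degrees, less where a joint would pass 70% of its speed; a pose out of reach is approached as far as the arm can. A call is refused whole if a number of a shift passes 41.7 or a number of a turn 7.16, either way. A call with a gripper value outside its range is refused whole. OPENING is the finger opening in mm, from 0 to 85.4, set as the call begins (- or left out, the last holds). The fingers move at their own pace and stop on an object; FORCE is the grip in N (left out, the last holds). Time passes only in rows, so rows that do not move let the fingers close. It gives the time, the measured TCP pose, the force, the opening and the grip force at its end, in the units of the state.
- bot.sense(): the state, without advancing time (a new reading comes with each control period).
- bot.camera(name): name is "scene" or "top"; returns the picture (420x560x3 uint8, blue, green, red); there is no depth.
- bot.get_calibration(name): a dict with "fx", "fy", "cx", "cy" (pixels), "R" (3x3) and "t" (3): a world point X has camera coordinates R X + t. Camera axes: x right, y down, z forward; pixel columns grow to the right and rows downward; lengths in mm; the calibration is good to about 2 mm. A picture is of the moment at which its call begins. get_calibration takes no time and is no camera call.
- bot.job_done(): hands the job in; it is judged then, once.
Trained networks look in the newest picture that a camera, given by its name, has taken for a name from the list of things; names that differ only in an ending like _2 or _b are one class to them, and where a whole thing is asked for, a point or a joint stands for the part that bears it (a point fixed in the world has none). Each returns a list of dicts, best first, with "score" (0 to 1); they miss things now and then, are a little off and sometimes report something else, mostly with a low value. They report only what shows in the picture. A call takes as long as a camera call.
- bot.search_frame(camera, query): "xy" ([column, row] in pixels, amid what is visible of it).
- bot.mark_of(camera, query): "xy" ([column, row] in pixels: a listed point, or the origin of a listed thing).
The state is a dict: "t": time; "joint_positions": joint angles; "dq": joint speeds; "tau": joint torques, N m; "eef_pos": TCP position; "tcp_rot": TCP orientation; "force": force on the tool from outside, world axes, zero at the start; "moment": the same for the moment, N m; "width": finger opening in mm; "grasp_force": force on a finger pad.
Only numpy, scipy, OpenCV 4.12 (cv2) and the standard library are available. Lean on these libraries where they do the work, as an engineer would, in place of code of your own. Each camera call takes 0.05 s, during which the arm holds its last target. There are 200 camera calls.

## Working session

There is one attempt and no reset: what is moved stays moved. The work goes in short steps, Python scripts to look and compute and a shell command to move; the robot and the scene stay as the last step left them, time stands still between calls to the robot, and variables do not carry over. Pictures are saved under pics/ and viewed, at most 10 in all, crops included, and the job is handed in when it is done.

```bash
mkdir -p pics; cat > h.py <<'E'
import numpy as np, cv2
from rig import bot
def ray(cam,xy,z):
    c=bot.get_calibration(cam);R=np.array(c["R"]);t=np.array(c["t"])
    d=R.T@np.array([(xy[0]-c["cx"])/c["fx"],(xy[1]-c["cy"])/c["fy"],1]);o=-R.T@t
    return o+d*(z-o[2])/d[2]
def proj(cam,X):
    c=bot.get_calibration(cam);p=np.array(c["R"])@np.array(X)+np.array(c["t"])
    return [c["fx"]*p[0]/p[2]+c["cx"],c["fy"]*p[1]/p[2]+c["cy"]]
def tri(xs):
    A=[];b=[]
    for cam,xy in xs:
        c=bot.get_calibration(cam);R=np.array(c["R"]);t=np.array(c["t"])
        for i,f,cc,u in((0,"fx","cx",xy[0]),(1,"fy","cy",xy[1])):
            k=(u-c[cc])/c[f];A.append(R[i]-k*R[2]);b.append(k*t[2]-t[i])
    return np.linalg.lstsq(np.array(A),np.array(b),rcond=None)[0]
E
python3 - <<'E'
from h import *
np.set_printoptions(precision=1,suppress=True)
M={}
for cam in("scene","top"):
    im=bot.camera(cam);cv2.imwrite(f"pics/{cam}0.png",im)
    for q,z in(("knob",78),("pivot",30),("stand",0)):
        r=bot.mark_of(cam,q)
        if r: M[cam,q]=r[0]["xy"];print(cam,q,r[0]["score"],r[0]["xy"],ray(cam,r[0]["xy"],z))
for q in("knob","pivot"):
    if ("scene",q) in M and ("top",q) in M: print(q,tri([(c,M[c,q]) for c in("scene","top")]))
s=bot.sense();print(s["t"],s["eef_pos"],s["tcp_rot"],s["force"],s["width"])
E
```

```text
scene knob 0.6 [242.3, 190.6] [436.5   4.3  78. ]
scene pivot 0.74 [270.2, 220.2] [547.7   7.8  30. ]
scene stand 0.65 [268.1, 228.0] [540.1   6.1   0. ]
top knob 0.39 [275.8, 259.9] [445.    8.3  78. ]
top pivot 0.75 [278.9, 225.9] [542.5  -1.4  30. ]
top stand 0.56 [276.4, 227.8] [543.3   6.5   0. ]
knob [442.3   4.8  81.2]
pivot [545.7   2.7  30.3]
0.4 [134.9 558.9 231.2] [[-1.   0.2 -0. ]
 [ 0.2  1.  -0. ]
 [-0.  -0.  -1. ]] [-0.5  0.3  0.4] 85.24708193547035
```

View pics/scene0.png

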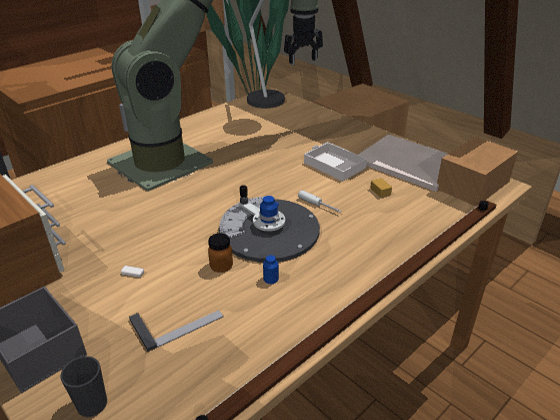

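View pics/top0.png

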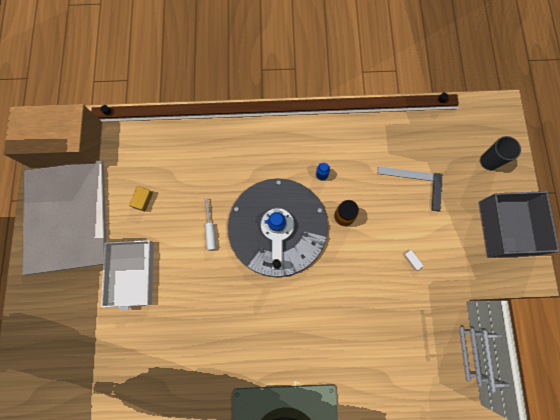

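The top view shows the stand centred near (278,226). The arm points at the robot, with the knob at about (277,264), and the plate runs off to the right (−y). The spare and the jar are outside the sweep.

```bash
python3 - <<'E'
from h import *
np.set_printoptions(precision=1,suppress=True)
a=cv2.imread("pics/top0.png");b=cv2.imread("pics/scene0.png")
A=cv2.resize(a[172:284,222:336],None,fx=5,fy=5,interpolation=cv2.INTER_CUBIC)[:560]
cv2.imwrite("pics/topc.png",A)
# base rim fit: dark grey vs wood (saturation)
hsv=cv2.cvtColor(a,cv2.COLOR_BGR2HSV)
m=(hsv[...,1]<70).astype(np.uint8);m[:, :215]=0;m[:,334:]=0;m[:170]=0;m[285:]=0
cs=cv2.findContours(m,cv2.RETR_EXTERNAL,cv2.CHAIN_APPROX_NONE)[0];c=max(cs,key=cv2.contourArea)
P=np.array([ray("top",p[0]+0.0,16)[:2] for p in c])
(x,y),r=cv2.minEnclosingCircle(P.astype(np.float32));print("base",x,y,r)
from scipy.optimize import least_squares
s=least_squares(lambda v:np.hypot(P[:,0]-v[0],P[:,1]-v[1])-v[2],[x,y,r],loss="soft_l1");print(s.x)
for cam,im,(u,v) in(("top",a,(277,264)),("scene",b,(243,191))):
    g=im.max(2);k=np.zeros_like(g);k[v-9:v+10,u-9:u+10]=1
    ys,xs=np.where((g<28)&(k>0));print(cam,len(xs),xs.mean(),ys.mean(),xs.min(),xs.max(),ys.min(),ys.max())
    for z in(78,94):print(ray(cam,(xs.mean(),ys.mean()),z))
c=bot.get_calibration("top");print(-np.array(c["R"]).T@np.array(c["t"]))
E
```

```text
base 545.63818359375 3.1678857803344727 138.7608184814453
[545.5   3.3 137.2]
top 30 276.5 263.76666666666665 273 280 260 267
[435.1   6.8  78. ]
[433.5   6.2  94. ]
scene 65 242.8923076923077 191.2153846153846 240 246 186 196
[440.1   3.4  78. ]
[459.9 -12.4  94. ]
[ 339.7  -25.2 1053. ]
```

View pics/topc.png

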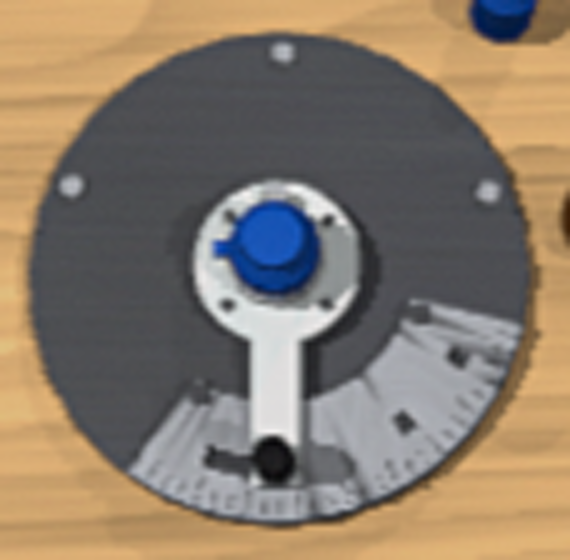

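```bash
python3 - <<'E'
from h import *
np.set_printoptions(precision=3,suppress=True)
pv=np.array([545.5,3.3])
def ang(X):
    d=X[:2]-pv;return np.hypot(*d),np.degrees(np.arctan2(-d[1],-d[0])) # ccw + relative to -x
for n,c,z in(("next",(403,422),26),("last",(458,355),26),("slotL",(207,456),26),("slotR",(353,470),26),("knobtop",(273,458),86),("bolt",(283,52),16),("bolt",(71,186),16),("bolt",(488,190),16),("arm",(275,385),41)):
    X=ray("top",((c[0]+.5)/5+222-.5,(c[1]+.5)/5+172-.5),z);print(n,X,ang(X))
s=bot.sense();print(np.array(s["tcp_rot"]),np.array(s["eef_pos"]))
E
python3 -m pendant '[{"dp":[0,0,0],"yaw":7},{"dp":[0,0,0],"yaw":3}]' 50 40
```

```text
next [458.327 -61.353  26.   ] (np.float64(108.53130579154686), np.float64(36.56284552823484))
last [493.536 -92.865  26.   ] (np.float64(109.30671874985477), np.float64(61.614721783626486))
slotL [444.149  44.608  26.   ] (np.float64(109.44540867087501), np.float64(-22.17467616728267))
slotR [433.658 -33.405  26.   ] (np.float64(117.71086955943598), np.float64(18.168897762445194))
knobtop [435.754   7.223  86.   ] (np.float64(109.815671646166), np.float64(-2.047352137984797))
bolt [672.565  -3.178  16.   ] (np.float64(127.22967991149393), np.float64(177.08165979869054))
bolt [598.769 117.969  16.   ] (np.float64(126.43762024827005), np.float64(-114.91685519088881))
bolt [ 587.325 -115.171   16.   ] (np.float64(125.6375568705012), np.float64(109.44519546632606))
arm [478.957   6.475  41.   ] (np.float64(66.6184515748649), np.float64(-2.73177270523031))
[[-0.972  0.235 -0.   ]
 [ 0.235  0.972 -0.   ]
 [-0.    -0.    -1.   ]] [134.894 558.902 231.196]
t: 0.57
eef_pos: [134.9, 558.9, 231.3]
tcp_rot: [[-0.914, 0.406, -0.0], [0.406, 0.914, -0.0], [0.0, -0.0, -1.0]]
force: [-0.3, 0.2, -0.6]
width: 63.8
grasp_force: 0.0
```

```bash
python3 -m pendant '[{"dp":[0,0,0],"yaw":-7.1},{"dp":[0,0,0],"yaw":-7.1},{"dp":[0,0,0],"yaw":-7.1},{"dp":[0,0,0],"yaw":0}]' 60 >/dev/null
python3 -m pendant '[{"dp":[-27,-27,0],"yaw":0},{"dp":[-27,-27,0],"yaw":0},{"dp":[-27,-27,0],"yaw":0},{"dp":[-27,-27,0],"yaw":0},{"dp":[-27,-27,0],"yaw":0}]'
python3 -m pendant '[{"dp":[-27,-27,0],"yaw":0},{"dp":[-27,-27,0],"yaw":0},{"dp":[-27,-27,0],"yaw":0},{"dp":[-27,-27,0],"yaw":0},{"dp":[-27,-27,0],"yaw":0}]'
```

```text
t: 1.32
eef_pos: [265.3, 417.2, 231.4]
tcp_rot: [[-0.999, 0.044, 0.0], [0.044, 0.999, 0.0], [-0.0, 0.0, -1.0]]
force: [1.6, 1.1, -0.3]
width: 60.2
grasp_force: 0.0
t: 1.73
eef_pos: [395.0, 276.8, 231.4]
tcp_rot: [[-0.999, 0.045, 0.0], [0.045, 0.999, 0.0], [-0.0, 0.0, -1.0]]
force: [1.0, 1.5, 0.5]
width: 59.8
grasp_force: 0.0
```

```bash
python3 -m pendant '[{"dp":[-7,-33,0],"yaw":0},{"dp":[-7,-33,0],"yaw":0},{"dp":[-7,-33,0],"yaw":0},{"dp":[-7,-33,0],"yaw":0},{"dp":[-6,-33,0],"yaw":0}]'
python3 -m pendant '[{"dp":[-6,-33,15],"yaw":0},{"dp":[-6,-33,25],"yaw":0},{"dp":[-6,-33,25],"yaw":0},{"dp":[0,0,15],"yaw":0},{"dp":[0,0,0],"yaw":0}]'
python3 - <<'E'
from h import *
for i,cam in enumerate(("top","scene")):
    im=bot.camera(cam);u,v=((278,262),(245,185))[i]
    cv2.imwrite(f"pics/{cam}1.png",cv2.resize(im[v-50:v+50,u-65:u+65],None,fx=5,fy=5,interpolation=cv2.INTER_CUBIC))
s=bot.sense();print(s["eef_pos"],s["joint_positions"])
E
```

```text
t: 2.15
eef_pos: [421.5, 110.6, 231.4]
tcp_rot: [[-0.999, 0.045, 0.0], [0.045, 0.999, -0.0], [-0.0, 0.0, -1.0]]
force: [1.4, -0.1, -0.5]
width: 60.3
grasp_force: 0.0
t: 2.57
eef_pos: [434.6, 11.1, 149.4]
tcp_rot: [[-0.999, 0.047, -0.004], [0.047, 0.999, -0.001], [0.004, -0.001, -1.0]]
force: [-0.1, 1.4, -0.2]
width: 60.0
grasp_force: 0.0
[435.43740095  13.3197291  151.81225639] [ -0.80479255  37.54737011  -8.77529993 118.45854739  12.75875375
  24.89046948  68.19466856]
```

View pics/scene1.png

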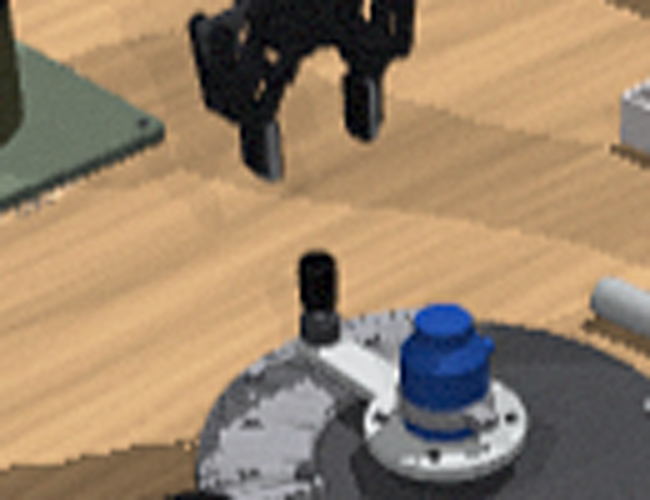

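View pics/top1.png

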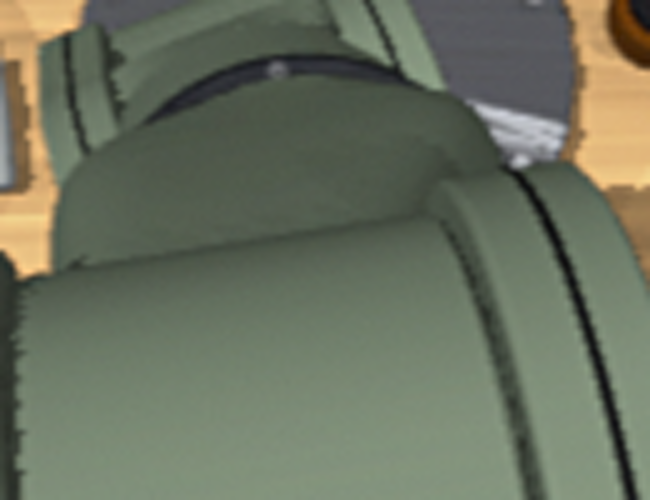

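The scene crop shows the open fingertips at about (270,178) and (368,138), either side of and above the knob, whose middle is near (317,282). The arm blocks the top view.

```bash
python3 - <<'E'
from h import *
f=lambda p:[(p[0]+.5)/5+180-.5,(p[1]+.5)/5+135-.5]
s=bot.sense();e=np.array(s["eef_pos"]);y=np.array(s["tcp_rot"])[:,1];print(e,s["tcp_rot"])
print("tcp seen",f((319,158)),"pred",proj("scene",e))
print("knob seen",f((317,282)),"top",f((317,254)))
for p in([435.5,6.5,78],[435.5,3.5,78],[435.5,9.5,78],[438,6.5,78],[435.5,6.5,94]):print(p,proj("scene",p))
E
```

```text
[435.43740095  13.3197291  151.81225639] [[-9.99113320e-01  4.20990676e-02 -4.92483732e-04]
 [ 4.20990950e-02  9.99113439e-01 -4.54097714e-05]
 [ 4.90135406e-04 -6.61026269e-05 -9.99999878e-01]]
tcp seen [243.4, 166.2] pred [np.float64(243.2155902897554), np.float64(166.65746346637852)]
knob seen [243.0, 191.0] top [243.0, 185.4]
[435.5, 6.5, 78] [np.float64(242.66688257538937), np.float64(190.174480398277)]
[435.5, 3.5, 78] [np.float64(241.86145007942054), np.float64(190.5721391867075)]
[435.5, 9.5, 78] [np.float64(243.47049862871086), np.float64(189.77771842539101)]
[438, 6.5, 78] [np.float64(243.23818009627146), np.float64(190.51109846260755)]
[435.5, 6.5, 94] [np.float64(242.38753879777533), np.float64(185.37988556129898)]
```

```bash
python3 -m pendant '[{"dp":[0,-6.5,20],"yaw":0},{"dp":[0,0,25],"yaw":0},{"dp":[0,0,25],"yaw":0},{"dp":[0,0,16],"yaw":0},{"dp":[0,0,0],"yaw":0}]'
python3 -m pendant '[{"dp":[0,0,0],"yaw":0},{"dp":[0,0,0],"yaw":0},{"dp":[0,0,0],"yaw":0},{"dp":[0,0,0],"yaw":0},{"dp":[0,0,0],"yaw":0}]' 0 40
python3 -m pendant '[{"dp":[0,0,0],"yaw":0},{"dp":[0,0,0],"yaw":0},{"dp":[0,0,0],"yaw":0},{"dp":[0,0,0],"yaw":0},{"dp":[0,0,0],"yaw":0}]'
```

```text
t: 3.08
eef_pos: [435.0, 7.4, 64.4]
tcp_rot: [[-0.999, 0.039, -0.002], [0.039, 0.999, -0.0], [0.002, -0.0, -1.0]]
force: [0.9, 0.5, 0.7]
width: 60.1
grasp_force: 0.0
t: 3.5
eef_pos: [435.8, 6.5, 66.8]
tcp_rot: [[-0.999, 0.04, 0.002], [0.04, 0.999, 0.0], [-0.002, 0.0, -1.0]]
force: [-1.6, 0.7, 15.5]
width: 20.5
grasp_force: 38.5
t: 3.92
eef_pos: [435.8, 6.5, 66.9]
tcp_rot: [[-0.999, 0.04, 0.002], [0.04, 0.999, 0.0], [-0.002, 0.0, -1.0]]
force: [-1.9, 1.3, 15.5]
width: 20.6
grasp_force: 38.5
```

```bash
python3 -m pendant '[{"dp":[0,0,-2],"yaw":0},{"dp":[0,0,-2],"yaw":0},{"dp":[0,0,0],"yaw":0}]' - 60
python3 -m pendant '[{"dp":[0,0,-3],"yaw":0},{"dp":[0,0,-2],"yaw":0},{"dp":[0,0,0],"yaw":0}]'
```

```text
t: 4.17
eef_pos: [435.8, 6.5, 70.2]
tcp_rot: [[-0.999, 0.04, 0.002], [0.04, 0.999, 0.0], [-0.002, 0.0, -1.0]]
force: [3.0, 1.7, -6.0]
width: 19.7
grasp_force: 58.8
t: 4.42
eef_pos: [435.8, 6.4, 75.0]
tcp_rot: [[-0.999, 0.04, 0.001], [0.04, 0.999, 0.0], [-0.001, 0.0, -1.0]]
force: [6.4, 1.7, -7.2]
width: 19.8
grasp_force: 58.8
```

```bash
for i in 1; do python3 -m pendant '[{"dp":[0,0,-1.5],"yaw":0},{"dp":[0,0,-1.5],"yaw":0},{"dp":[0,0,0],"yaw":0}]' | grep -E "pos|force"; done
python3 -m pendant '[{"dp":[0,0,-1],"yaw":0},{"dp":[0,0,0],"yaw":0}]' | grep -E "pos|force"
python3 - <<'E'
from h import *
im=bot.camera("scene");cv2.imwrite("pics/s2.png",cv2.resize(im[150:240,190:310],None,fx=5,fy=5,interpolation=cv2.INTER_CUBIC))
E
```

```text
eef_pos: [435.8, 6.5, 77.8]
force: [5.8, 0.7, -6.8]
grasp_force: 58.8
eef_pos: [435.8, 6.5, 78.7]
force: [5.7, -0.1, -7.1]
grasp_force: 58.9
```

View pics/s2.png

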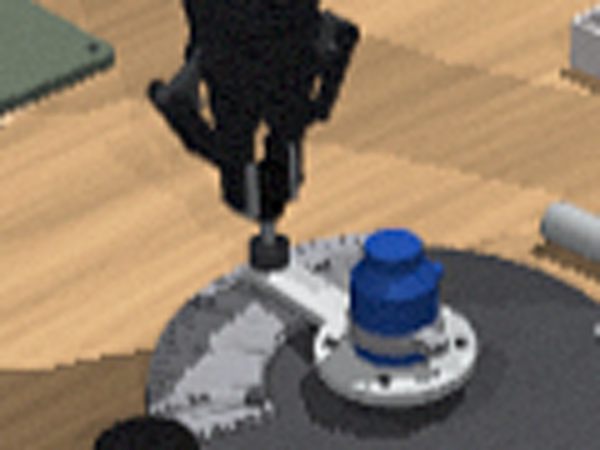

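The knob is up: the plunger shaft shows above the boss at about (268,228), roughly 11 mm of lift. Next I swing.

```bash
python3 -m pendant '[{"dp":[-0.07,-3.84,0],"yaw":-2},{"dp":[-0.15,-5.76,0],"yaw":-3},{"dp":[-0.15,-5.76,0],"yaw":-3},{"dp":[0,0,0],"yaw":0}]'
python3 -m pendant '[{"dp":[-0.15,-5.76,0],"yaw":-3},{"dp":[-0.15,-5.76,0],"yaw":-3},{"dp":[-0.15,-5.76,0],"yaw":-3},{"dp":[-0.15,-5.76,0],"yaw":-3},{"dp":[0,0,0],"yaw":0}]'
```

```text
t: 5.22
eef_pos: [436.5, -9.8, 78.6]
tcp_rot: [[-0.995, -0.102, 0.002], [-0.102, 0.995, -0.0], [-0.002, -0.0, -1.0]]
force: [7.8, 0.7, -6.3]
width: 20.3
grasp_force: 59.0
t: 5.63
eef_pos: [441.5, -32.2, 78.6]
tcp_rot: [[-0.952, -0.307, 0.002], [-0.307, 0.952, 0.0], [-0.002, -0.0, -1.0]]
force: [7.7, 1.5, -7.1]
width: 20.1
grasp_force: 59.0
```

```bash
python3 -m pendant '[{"dp":[-0.15,-5.76,0],"yaw":-3},{"dp":[-0.15,-5.76,0],"yaw":-3},{"dp":[-0.02,-2.3,0],"yaw":-1.2},{"dp":[0,0,0],"yaw":0},{"dp":[0,0,0],"yaw":0}]'
python3 - <<'E'
from h import *
r=bot.camera("scene");t=bot.mark_of("scene","pin");k=bot.mark_of("scene","knob");print(t[:1],k[:1])
s=bot.sense();e=np.array(s["eef_pos"]);print(e,s["force"],proj("scene",e+[0,0,-60+11.5]))
E
```

```text
t: 6.05
eef_pos: [446.2, -44.3, 78.6]
tcp_rot: [[-0.907, -0.421, 0.002], [-0.421, 0.907, 0.001], [-0.002, -0.0, -1.0]]
force: [8.2, 1.2, -8.0]
width: 20.3
grasp_force: 59.1
[] [{'xy': [336.1, 163.7], 'score': 0.66}]
[446.22446763 -44.21669999  78.60549555] [ 7.24685154  1.68207118 -7.83944263] [np.float64(232.29812414914102), np.float64(212.6951471450176)]
```

```bash
python3 -m pendant '[{"dp":[0,0,0.8],"yaw":0},{"dp":[0,0,0.8],"yaw":0},{"dp":[0,0,0],"yaw":0}]' | grep -E "pos|force"
python3 -m pendant '[{"dp":[0,0,0.5],"yaw":0},{"dp":[0,0,0],"yaw":0}]' | grep -E "pos|force: \["
python3 -m pendant '[{"dp":[0,0,0.5],"yaw":0},{"dp":[0,0,0],"yaw":0}]' | grep -E "pos|force: \["
```

```text
eef_pos: [446.2, -44.2, 76.9]
force: [8.6, 1.9, -6.9]
grasp_force: 59.1
eef_pos: [446.2, -44.2, 76.4]
force: [7.8, 0.8, -7.8]
eef_pos: [446.2, -44.2, 76.0]
force: [7.5, 0.5, -7.2]
```

```bash
python3 -m pendant '[{"dp":[0,0,0.4],"yaw":0},{"dp":[0,0,0],"yaw":0}]' | grep -E "pos|force: \["
```

```text
eef_pos: [446.2, -44.2, 75.6]
force: [8.3, 0.9, -8.0]
```

```bash
python3 -m pendant '[{"dp":[0,0,0.4],"yaw":0},{"dp":[0,0,0],"yaw":0}]' | grep -E "pos|force: \["
python3 -m pendant '[{"dp":[0,0,0.3],"yaw":0},{"dp":[0,0,0],"yaw":0}]' | grep -E "pos|force: \["
```

```text
eef_pos: [446.2, -44.2, 75.2]
force: [6.9, 1.7, -6.5]
eef_pos: [446.2, -44.2, 75.1]
force: [6.0, 1.8, -1.1]
```

```bash
python3 -m pendant '[{"dp":[0,0,0.3],"yaw":0},{"dp":[0,0,0],"yaw":0}]' | grep -E "pos|force: \["

```

```text
eef_pos: [446.2, -44.2, 75.0]
force: [5.3, 1.8, 5.0]
```

```bash
python3 -m pendant '[{"dp":[0,0,0.3],"yaw":0},{"dp":[0,0,0],"yaw":0}]' | grep -E "pos|force: \["

```

```text
eef_pos: [446.3, -44.2, 74.9]
force: [4.5, 1.3, 11.9]
```

```bash
python3 -m pendant '[{"dp":[0,0,-0.6],"yaw":0},{"dp":[0,0,0],"yaw":0}]' | grep -E "pos|force: \["
python3 -m pendant '[{"dp":[0,0,0],"yaw":0},{"dp":[0,0,0],"yaw":0},{"dp":[0,0,0],"yaw":0},{"dp":[0,0,0],"yaw":0}]' 26
python3 -m pendant '[{"dp":[-0.02,-1.92,0],"yaw":-1},{"dp":[-0.02,-1.92,0],"yaw":-1},{"dp":[-0.02,-1.92,0],"yaw":-1},{"dp":[0,0,0],"yaw":0},{"dp":[0,0,0],"yaw":0}]'
```

```text
eef_pos: [446.2, -44.2, 75.1]
force: [7.3, 1.0, -2.9]
t: 8.12
eef_pos: [445.1, -44.5, 74.8]
tcp_rot: [[-0.907, -0.421, -0.001], [-0.421, 0.907, -0.0], [0.001, -0.0, -1.0]]
force: [-0.5, -0.7, 0.3]
width: 25.8
grasp_force: 0.0
t: 8.53
eef_pos: [447.8, -49.6, 74.8]
tcp_rot: [[-0.883, -0.469, -0.0], [-0.469, 0.883, 0.0], [0.0, 0.0, -1.0]]
force: [-2.5, 1.5, 1.7]
width: 25.7
grasp_force: 1.2
```

```bash
python3 -m pendant '[{"dp":[-0.02,-1.92,0],"yaw":-1},{"dp":[-0.02,-1.92,0],"yaw":-1},{"dp":[0,0,0],"yaw":0}]' | grep -E "pos|force"
python3 -m pendant '[{"dp":[-0.02,-1.92,0],"yaw":-1},{"dp":[-0.02,-1.92,0],"yaw":-1},{"dp":[0,0,0],"yaw":0}]'| grep -E "pos|force"
```

```text
eef_pos: [449.8, -53.0, 74.8]
force: [-1.8, 1.7, 2.4]
grasp_force: 1.6
eef_pos: [451.7, -56.3, 74.8]
force: [-2.1, 3.2, 1.6]
grasp_force: 1.7
```

```bash
python3 -m pendant '[{"dp":[0,-0.96,0],"yaw":-0.5},{"dp":[0,0,0],"yaw":0}]'| grep -E "pos|force"
```

```text
eef_pos: [452.1, -57.0, 74.8]
force: [-2.7, 4.2, 1.5]
grasp_force: 2.1
```

```bash
python3 -m pendant '[{"dp":[0,-0.96,0],"yaw":-0.5},{"dp":[0,0,0],"yaw":0}]'| grep -E "pos|force"
```

```text
eef_pos: [452.7, -57.8, 74.8]
force: [-3.2, 4.0, 3.1]
grasp_force: 2.4
```

```bash
python3 -m pendant '[{"dp":[0,-0.96,0],"yaw":-0.5},{"dp":[0,0,0],"yaw":0}]'| grep -E "pos|force"
```

```text
eef_pos: [453.2, -58.6, 74.8]
force: [-3.7, 3.5, 1.9]
grasp_force: 2.4
```

```bash
python3 -m pendant '[{"dp":[0,-0.96,0],"yaw":-0.5},{"dp":[0,0,0],"yaw":0}]'| grep -E "pos|force"
```

```text
eef_pos: [453.7, -59.4, 74.8]
force: [-3.4, 2.2, 3.2]
grasp_force: 2.3
```

Moving steadily at about 4 N. I'll continue in small steps.

```bash
python3 -m pendant '[{"dp":[0,-0.77,0],"yaw":-0.4},{"dp":[0,0,0],"yaw":0}]'| grep -E "pos|force"
```

```text
eef_pos: [454.2, -60.1, 74.8]
force: [-3.4, 2.8, 1.5]
grasp_force: 2.3
```

```bash
python3 -m pendant '[{"dp":[0,-0.77,0],"yaw":-0.4},{"dp":[0,0,0],"yaw":0}]'| grep -E "pos|force"
```

```text
eef_pos: [454.6, -60.7, 74.8]
force: [-2.7, 3.6, 1.7]
grasp_force: 2.1
```

```bash
python3 -m pendant '[{"dp":[0,-0.6,0],"yaw":-0.3},{"dp":[0,0,0],"yaw":0}]'| grep -E "pos|force"
```

```text
eef_pos: [455.0, -61.2, 74.8]
force: [-3.8, 2.5, 1.5]
grasp_force: 2.2
```

```bash
python3 -m pendant '[{"dp":[0,-0.6,0],"yaw":-0.3},{"dp":[0,0,0],"yaw":0}]'| grep -E "pos|force"
```

```text
eef_pos: [455.3, -61.7, 74.8]
force: [-3.9, 2.9, 2.1]
grasp_force: 2.3
```

```bash
python3 -m pendant '[{"dp":[0,-0.6,0],"yaw":-0.3},{"dp":[0,0,0],"yaw":0}]'| grep -E "pos|force"
```

```text
eef_pos: [455.7, -62.2, 74.8]
force: [-3.4, 2.7, 1.0]
grasp_force: 2.2
```

```bash
python3 -m pendant '[{"dp":[0,-0.6,0],"yaw":-0.3},{"dp":[0,0,0],"yaw":0}]'| grep -E "pos|force"
```

```text
eef_pos: [456.1, -62.7, 74.8]
force: [-3.5, 2.8, 0.3]
grasp_force: 2.2
```

```bash
python3 -m pendant '[{"dp":[0,-0.6,0],"yaw":-0.3},{"dp":[0,0,0],"yaw":0}]'| grep -E "pos|force"
```

```text
eef_pos: [456.5, -63.3, 74.8]
force: [-2.9, 2.5, -1.0]
grasp_force: 1.5
```

```bash
python3 -m pendant '[{"dp":[0,-0.6,0],"yaw":-0.3},{"dp":[0,0,0],"yaw":0}]'| grep -E "pos|force"
```

```text
eef_pos: [456.8, -63.8, 74.8]
force: [-2.0, 1.1, -0.8]
grasp_force: 1.4
```

```bash
python3 - <<'E'
from h import *
im=bot.camera("scene");cv2.imwrite("pics/s3.png",cv2.resize(im[150:240,180:300],None,fx=6,fy=6,interpolation=cv2.INTER_CUBIC))
E
```

```text
(no output)
```

View pics/s3.png

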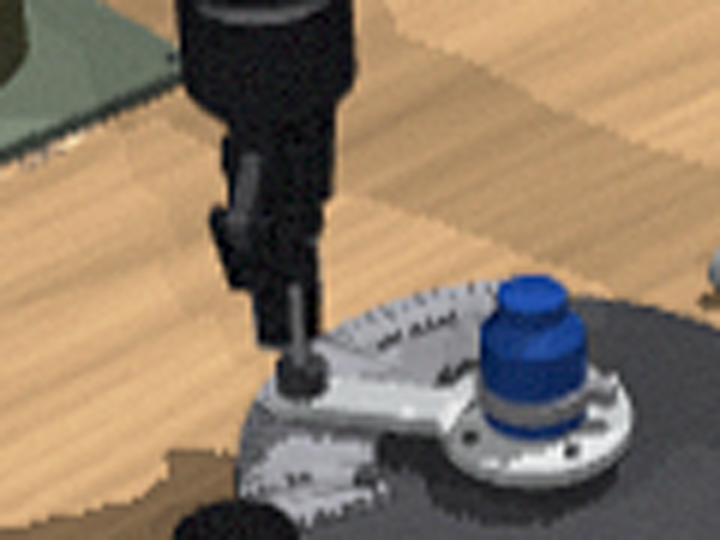

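The view is ambiguous: a grey strip at about (297,320–350) could be the shaft or the edge of a pad. I'll keep feeling gently.

```bash
python3 -m pendant '[{"dp":[0,-0.4,0],"yaw":-0.2},{"dp":[0,0,0],"yaw":0}]'| grep -E "pos|force"
```

```text
eef_pos: [457.1, -64.0, 74.8]
force: [-2.3, 1.3, -1.0]
grasp_force: 1.4
```

```bash
python3 -m pendant '[{"dp":[0,-0.4,0],"yaw":-0.2},{"dp":[0,0,0],"yaw":0}]'| grep -E "pos|force"
```

```text
eef_pos: [457.3, -64.3, 74.8]
force: [-2.1, 2.0, -2.5]
grasp_force: 1.5
```

```bash
python3 -m pendant '[{"dp":[0,-0.4,0],"yaw":-0.2},{"dp":[0,0,0],"yaw":0}]'| grep -E "pos|force"
```

```text
eef_pos: [457.7, -64.6, 74.9]
force: [-1.9, 0.8, -2.1]
grasp_force: 1.1
```

```bash
python3 -m pendant '[{"dp":[0,0.9,0],"yaw":0},{"dp":[0,0.6,0],"yaw":0},{"dp":[0,0,0],"yaw":0}]'| grep -E "pos|force"
python3 - <<'E'
from h import *
im=bot.camera("scene");cv2.imwrite("pics/s4.png",cv2.resize(im[180:225,205:265],None,fx=12,fy=12,interpolation=cv2.INTER_CUBIC))
E
```

```text
eef_pos: [456.8, -63.4, 74.9]
force: [0.2, -0.2, 0.2]
grasp_force: 0.0
```

View pics/s4.png

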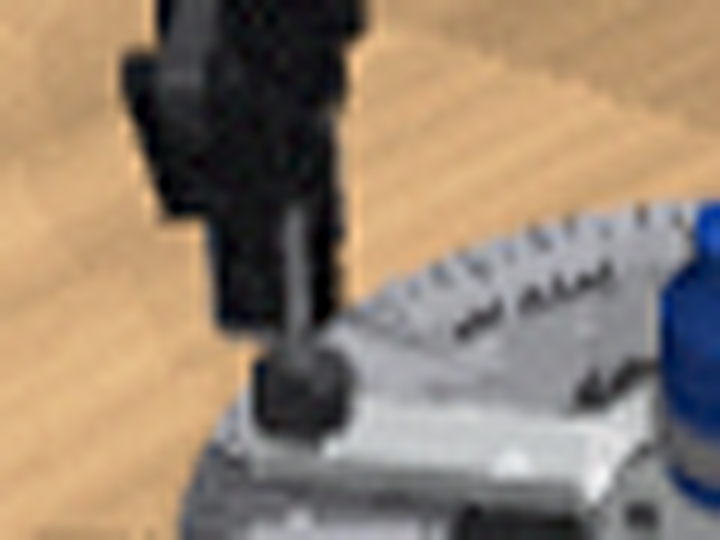

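Backed off, there is no contact force. The earlier fall in drag from 4 to 2 N suggests the pin has dropped. Feeling for the far wall will confirm it.

```bash
python3 -m pendant '[{"dp":[0,-0.9,0],"yaw":0},{"dp":[0,-0.6,0],"yaw":0},{"dp":[0,0,0],"yaw":0}]'| grep -E "pos|force"
python3 -m pendant '[{"dp":[0,-0.3,0],"yaw":-0.1},{"dp":[0,0,0],"yaw":0}]'| grep -E "pos|force"
```

```text
eef_pos: [457.6, -64.6, 74.8]
force: [0.9, 0.2, 0.5]
grasp_force: 0.2
eef_pos: [457.7, -64.7, 74.8]
force: [-0.4, 2.0, 0.0]
grasp_force: 0.8
```

```bash
python3 -m pendant '[{"dp":[0,-0.3,0],"yaw":-0.1},{"dp":[0,0,0],"yaw":0}]'| grep -E "pos|force"
```

```text
eef_pos: [457.9, -65.1, 74.8]
force: [1.4, 0.5, 0.2]
grasp_force: 0.0
```

```bash
python3 -m pendant '[{"dp":[0,-0.3,0],"yaw":-0.1},{"dp":[0,0,0],"yaw":0}]'| grep -E "pos|force"
```

```text
eef_pos: [458.1, -65.5, 74.8]
force: [-0.2, 0.1, 0.3]
grasp_force: 0.1
```

```bash
python3 -m pendant '[{"dp":[0,-0.4,0],"yaw":-0.2},{"dp":[0,0,0],"yaw":0}]'| grep -E "pos|force|width"
```

```text
eef_pos: [458.3, -65.7, 74.8]
force: [-0.4, 0.2, 0.5]
width: 26.5
grasp_force: 0.3
```

```bash
python3 -m pendant '[{"dp":[0,-0.4,0],"yaw":-0.2},{"dp":[0,0,0],"yaw":0}]'| grep -E "pos|force|width"
```

```text
eef_pos: [458.5, -66.0, 74.8]
force: [-0.1, -0.3, 0.6]
width: 26.0
grasp_force: 0.4
```

```bash
python3 -m pendant '[{"dp":[0,-0.4,0],"yaw":-0.2},{"dp":[0,0,0],"yaw":0}]'| grep -E "pos|force|width"
```

```text
eef_pos: [458.8, -66.3, 74.8]
force: [0.6, 0.2, 0.3]
width: 25.7
grasp_force: 0.4
```

```bash
python3 -m pendant '[{"dp":[0,-0.4,0],"yaw":-0.2},{"dp":[0,0,0],"yaw":0}]'| grep -E "pos|force|width"
```

```text
eef_pos: [459.1, -66.7, 74.8]
force: [-0.1, 0.7, 0.1]
width: 26.2
grasp_force: 0.4
```

```bash
python3 -m pendant '[{"dp":[0,-0.4,0],"yaw":-0.2},{"dp":[0,0,0],"yaw":0}]'| grep -E "pos|force|width"
```

```text
eef_pos: [459.3, -67.0, 74.8]
force: [-0.0, 0.9, -0.2]
width: 26.0
grasp_force: 0.4
```

```bash
python3 -m pendant '[{"dp":[0,-0.4,0],"yaw":-0.2},{"dp":[0,0,0],"yaw":0}]'| grep -E "pos|force|width"
```

```text
eef_pos: [459.6, -67.2, 74.8]
force: [-0.6, 0.6, 0.2]
width: 25.8
grasp_force: 0.4
```

```bash
python3 - <<'E'
from h import *
im=bot.camera("scene");cv2.imwrite("pics/s5full.png",im)
n=cv2.resize(im[180:225,205:265],None,fx=12,fy=12,interpolation=cv2.INTER_CUBIC)
o=cv2.imread("pics/s4.png")
for nm,(x0,y0,x1,y1) in(("boss",(235,345,370,450)),("bar",(350,380,640,500)),("finger",(200,210,340,330)),("hubbolt",(610,480,700,540)),("plate",(430,210,650,340))):
    r=cv2.matchTemplate(n,o[y0:y1,x0:x1],cv2.TM_CCOEFF_NORMED);_,m,_,l=cv2.minMaxLoc(r);print(nm,m,(l[0]-x0)/12,(l[1]-y0)/12)
p3=lambda a,z:proj("scene",[545.5-110*np.cos(a),3.3-110*np.sin(a),z])
for d in(33,35,36,37,38,39,40):print(d,p3(np.radians(d),56))
s=bot.sense();print(s["force"])
cv2.imwrite("pics/s5.png",np.hstack([o[200:460,180:560],n[200:460,180:560]]))
E
```

```text
boss 0.949186384677887 -0.25 0.75
bar 0.9640219211578369 -0.25 0.3333333333333333
finger 0.9534173607826233 -0.25 1.1666666666666667
hubbolt 0.958623468875885 0.0 0.0
plate 0.9906259179115295 0.0 0.0
33 [np.float64(229.88948822819785), np.float64(207.86372133453034)]
35 [np.float64(229.48958108799746), np.float64(208.62956282668492)]
36 [np.float64(229.3064494321605), np.float64(209.0156558259558)]
37 [np.float64(229.13465324116817), np.float64(209.40372224422953)]
38 [np.float64(228.9742798098118), np.float64(209.7936544268304)]
39 [np.float64(228.82541367894558), np.float64(210.18534346501067)]
40 [np.float64(228.68813657129513), np.float64(210.5786792136754)]
[-1.39825697  0.82333517  0.89892032]
```

View pics/s5.png

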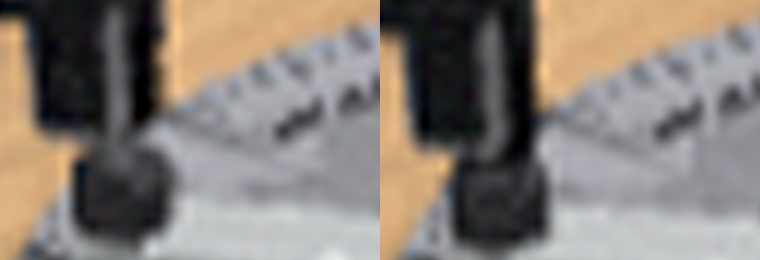

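The boss moved about 0.75 px (roughly 3 mm) with almost no drag, and in the newer picture the knob looks lower over it. I'll check the knob's height by closing the fingers at 99 mm: the knob's top is at 94 when home and 102 when resting on the plate.

```bash
python3 -m pendant '[{"dp":[0,0.8,0],"yaw":0},{"dp":[0,0,-8],"yaw":0},{"dp":[0,0,-8],"yaw":0},{"dp":[0,0,-8.2],"yaw":0},{"dp":[0,0,0],"yaw":0}]'| grep -E "pos|force|width"
python3 -m pendant '[{"dp":[0,0,0],"yaw":0},{"dp":[0,0,0],"yaw":0},{"dp":[0,0,0],"yaw":0},{"dp":[0,0,0],"yaw":0},{"dp":[0,0,0],"yaw":0}]' 8 20| grep -E "pos|force|width"
```

```text
eef_pos: [459.6, -66.7, 100.8]
force: [0.2, 0.1, -0.6]
width: 26.1
grasp_force: 0.0
eef_pos: [458.9, -66.5, 98.8]
force: [0.4, -0.1, 0.2]
width: 8.3
grasp_force: 0.0
```

The fingers closed to 8 mm with nothing between them, so the knob has dropped. Touching its top gently will confirm it is fully home.

```bash
python3 -m pendant '[{"dp":[0,0,1],"yaw":0},{"dp":[0,0,1],"yaw":0},{"dp":[0,0,0.5],"yaw":0},{"dp":[0,0,0],"yaw":0}]'| grep -E "pos|force"
```

```text
eef_pos: [459.0, -66.5, 96.3]
force: [0.4, 0.9, 0.1]
grasp_force: 0.0
```

```bash
python3 -m pendant '[{"dp":[0,0,0.5],"yaw":0},{"dp":[0,0,0.5],"yaw":0},{"dp":[0,0,0],"yaw":0}]'| grep -E "pos|force"
```

```text
eef_pos: [459.0, -66.6, 95.5]
force: [0.3, -0.8, -0.2]
grasp_force: 0.0
```

```bash
python3 -m pendant '[{"dp":[0,0,0.3],"yaw":0},{"dp":[0,0,0.2],"yaw":0},{"dp":[0,0,0],"yaw":0}]'| grep -E "pos|force"
```

```text
eef_pos: [459.0, -66.6, 95.0]
force: [-0.3, 0.0, 0.1]
grasp_force: 0.0
```

```bash
python3 -m pendant '[{"dp":[0,0,0.4],"yaw":0},{"dp":[0,0,0.4],"yaw":0},{"dp":[0,0,0],"yaw":0}]'| grep -E "pos|force"
```

```text
eef_pos: [459.1, -66.6, 94.2]
force: [-0.2, 0.6, 3.7]
grasp_force: 1.5
```

```bash
python3 -m pendant '[{"dp":[0,0,0.4],"yaw":0},{"dp":[0,0,0],"yaw":0}]'| grep -E "pos|force"
```

```text
eef_pos: [459.1, -66.6, 94.1]
force: [-1.8, -0.4, 10.8]
grasp_force: 5.5
```

Contact came at 94.2 mm, so the knob is fully home. I'll back away and hand in.

```bash
python3 -m pendant '[{"dp":[0,0,-5],"yaw":0},{"dp":[0,0,-20],"yaw":0},{"dp":[0,0,-25],"yaw":0},{"dp":[0,0,-25],"yaw":0},{"dp":[0,0,0],"yaw":0}]'
python3 -m pendant '[{"dp":[0,0,0],"yaw":0},{"dp":[0,0,0],"yaw":0},{"dp":[0,0,0],"yaw":0}]' | grep -E "^t|force"
python3 -c "from rig import bot;print(bot.job_done())"
```

```text
t: 16.18
eef_pos: [460.1, -66.6, 172.4]
tcp_rot: [[-0.781, -0.624, 0.004], [-0.624, 0.781, -0.0], [-0.003, -0.003, -1.0]]
force: [0.4, 0.1, 0.6]
width: 7.7
grasp_force: 0.0
t: 16.43
tcp_rot: [[-0.781, -0.624, -0.001], [-0.624, 0.781, -0.0], [0.001, 0.001, -1.0]]
force: [0.4, 0.1, -0.2]
grasp_force: 0.0
the job is handed in; nothing more can be done
None
```

The pin is fully home in the next hole after the slot (knob top felt at 94 mm, its home height), the gripper is clear, and the job was handed in at about 16.4 s; the hand-in returned no verdict.

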